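# Feed the reject pipe sample to the granulator

## Robot

A 7-joint arm with a two-finger parallel gripper is mounted at the origin on the work surface. World frame = base frame: x ahead of the robot, y to its left, z up, the work surface at z = 0. Lengths are in m, angles in rad, forces in N, time in s.
With the tool pointing down it reaches from about 0.4 to 0.85 m from the base axis. Payload 6.9 kg.
Tool frame: the origin (TCP) lies where the fingers leave the gripper's body, on its centre line; the fingertips stand 73 mm ahead of it and the grasp point (between the pads) lies 54 mm ahead of it; z points along the fingers, y is the line along which they close (so a half turn about z gives the same grasp; the last joint's range is limited). The gripper opens to 85 mm and grips with 20 to 120 N. Pads are 22 mm wide; open, the fingers measure 114 mm over their backs; the gripper's body (76 mm by 85 mm) begins 54 mm behind the grasp point. The pads swing forward as they close: fully open they stand 13 mm farther back than shut.
Start: joints at [-1.224, 0.507, -0.238, 1.5, 0.126, 1.149, -0.155], TCP at [0.149, 0.607, 0.304] pointing down, gripper open.
Joint ranges: [-3.08, 3.08], [-0.24, 2.05], [-1.43, 1.35], [0, 2.5], [-1.52, 4.66], [0.17, 1.96], [-2.89, 2.89]. Speed limits (rad/s): [2.39, 2.39, 3.14, 3.14, 3.14, 3.14, 3.14].

## Interface

Orientations are given as a unit quaternion [x, y, z, w].
In Python, from plant import observe, grab_frame, robot, finder gives the robot as it stands.
- The arm moves only by the shell command python3 -m jog 'ROWS' [FORCE]. ROWS is JSON, a list of rows, each a list of 5 numbers: the shift along the tool's x, y, z scaled (see below), then the turn about the tool's z scaled (see below), then the closure in counts, from 0 (fully open) to 255 (shut). In form: [[x, y, z, turn, hand], ...]. A call has 1 to 20 rows; each row shifts and turns the commanded pose from where the row before left it, along the tool's axes as they then stand; what a row does not reach is not made up. The controller multiplies each number of a shift by 5 cm and each number of a turn by 4 degrees. A row lasts 1/10 s, in which the tool goes at most 50 mm and 8.59 degrees, less where a joint would pass 70% of its speed; a pose out of reach is approached as far as the arm can. A call with a number of a shift or a turn outside -1 to 1 is refused whole. A call with a gripper value outside its range is refused whole. The fingers move at their own pace and stop on an object; FORCE is the grip in N (left out, the last holds). Time passes only in rows, so rows that do not move let the fingers close. It gives the time, the measured TCP pose, the force, the opening and the grip force at its end, in the units of the state.
- observe(): the state, without advancing time (a new reading comes with each control period).
- grab_frame(name): name is "scene" or "top"; returns a dict with "pixels" (400x640x3 uint8, red, green, blue), "depth" (400x640 float32, m along the optical axis (not along the pixel's ray), 0 where there is no reading), "fov_y" (degrees; the focal length in pixels is half the picture's height over the tangent of half this angle, whatever the lens; pixels are square), "cx", "cy" (the principal point, pixels), "pose" (4x4, takes a point from camera to world coordinates). Camera axes: x right, y down, z forward; pixel columns grow to the right and rows downward; lengths in m; the calibration is good to about 2 mm. A picture is of the moment at which its call begins.
- robot.close_job(): hands the job in; it is judged then, once.
Trained networks look in a picture, given as the dict that the camera call returned (one of the last four; its "shot" number tells which), for a name from the list of things; names that differ only in an ending like _2 or _b are one class to them, and where a whole thing is asked for, a point or a joint stands for the part that bears it (a point fixed in the world has none). Each returns a list of dicts, best first, with "score" (0 to 1); they miss things now and then, are a little off and sometimes report something else, mostly with a low value. They report only what shows in the picture. A call takes as long as a camera call. They do not tell look-alikes from the thing itself.
- finder.spot_in(picture, query): "pixel" ([row, column] in pixels, amid what is visible of it).
- finder.trace(picture, query): "pixels" (400x640 bool, what is visible of it) and "pixel" ([row, column] in pixels, amid what is visible of it).
- finder.spot_point(picture, query): "pixel" ([row, column] in pixels: a listed point, or the origin of a listed thing).
The state is a dict: "clock": time; "joint_pos": joint angles; "qvel": joint speeds; "joint_torque": joint torques, N m; "tcp_pos": TCP position; "orientation": TCP orientation; "force": force on the tool from outside, world axes, zero at the start; "torque": the same for the moment, N m; "grip_width": finger opening in m; "grasp_force": force on a finger pad.
Only numpy, scipy, OpenCV 4.12 (cv2) and the standard library are available. Lean on these libraries where they do the work, as an engineer would, in place of code of your own. Each camera call takes 0.05 s, during which the arm holds its last target. There are 200 camera calls.

## Task

First lock the granulator's hopper: press the red grip of its side lever down until the lever snaps over and stays down by itself. Then feed in the pipe sample with the red rings: push it end first through the yellow sprung flap, keep hold of it until more than half of its length is below the flap, and only then let it drop into the cutting chamber and let the flap swing fully shut. Leave the two blue-striped pipe samples, the jar and the retort stand standing where they are.

Things in the scene. Friction and masses are not known exactly. Their poses are not given: they have to be found in the camera images.
- granulator: Floor-standing white granulator with a blue feed hopper, right front of the bench; fixed. Origin at bench height (z 0) below the mouth's centre; own x to its rear (away from the robot), y to its left, z up; yaw varies. White lower casing (x from -130, y +-150 mm) ends 28 mm above the bench; motor casing behind the hopper (x 76 to 250 mm) is 100 mm high.
- mouth (a point): Centre of the hopper's feed mouth at rim height, 170 mm above the granulator's origin; axes as the granulator's. The hopper is 152 mm (x) by 192 mm (y) outside, walls 6 mm: a clear straight well 140 by 180 mm, closed by the flap 12 mm below the rim and going down to the cutting rotor, whose top is 350 mm below the rim.
- flap (a joint): Yellow flap that closes the mouth, level when shut: 132 mm (x) by 172 mm (y), 3 mm thick. Hinged along y at the rear of the mouth (granulator x 68, z 158 mm); pushed down, its front edge swings down and rearwards. 0 rad shut, 1.45 hanging almost straight down. A light spring (0.2 N at the front edge when shut, under 1 N wide open) shuts it when nothing holds it.
- flap_edge (a point): Middle of the flap's free front edge, which is marked dark; it moves with the flap. Shut, it is at granulator x -64, z 158 mm.
- hopper_lock (a joint): Hopper-lock lever: steel bar on the hopper's left flank, 150 mm from its pivot (granulator x 50, y 122, z 105 mm, axis along y) forward to a red grip. 0 rad: up, unlocked, as found. 0.40: fully down, bar level, locked. An over-centre spring pushes it up (about 6 N at the grip at first, then less) until 0.28 rad; beyond that it pulls it down and holds it.
- lock_grip (a point): Centre of the lever's red grip, a round bar 24 mm thick and 78 mm long along the granulator's y, centre 66 mm out from the hopper's flank; press it straight down from above. Lever up: granulator x -88, y 162, z 163 mm; locked: x -100, y 162, z 105 mm (58 mm of travel). Moves with the lever.
- reject_mid (a point): Centre, half-way up, of the reject: dark grey thick-walled plastic pipe sample standing on end, 45 mm outside diameter, wall 8 mm, 140 mm long (centre 70 mm above the bench), about 0.18 kg, with two red rings round it, one near the middle and one at the top end. z is the pipe's axis.
- sound_a_mid (a point): Centre, half-way up, of a sound pipe sample, same size as the reject, standing on end; dark grey with four thin blue stripes along it. To be left alone.
- sound_b_mid (a point): Centre, half-way up, of the other sound pipe sample with blue stripes, same size, standing on end. To be left alone.
- jar_mid (a point): Centre, half-way up, of a closed glass sample jar with a white cap, 68 mm in diameter, 105 mm high. To be left alone.
- stand_rod (a point): Middle (165 mm above the bench) of the 12 mm steel rod of a loose retort stand between pipes and granulator; rod top 330 mm high. Base plate 200 mm (own x) by 110 mm, 12 mm thick, its centre 70 mm from the rod along own x. At 265 mm height a clamp (26 mm boss at the rod) with an arm reaching 135 mm from the rod along own x (away from the robot). To be left alone.
There are look-alikes about, which are no part of the job. What is shaped like the part that bears reject_mid but green is not meant.

How it is judged:
By the outcome, as a careful person would: the job done as asked, in the order asked, and still so for the second after the job is handed in, with the robot touching nothing.
It also fails if it takes over 69 s, if anything falls off the work surface, if the arm or the gripper's body presses on something with over 40 N, if the wrist force passes 120 N, or if a joint passes its speed limit or range.

## Working session

There is one attempt and no reset: what is moved stays moved. The work goes in short steps, Python scripts to look and compute and a shell command to move; the robot and the scene stay as the last step left them, time stands still between calls to the robot, and variables do not carry over. Pictures are saved under pics/ and viewed, at most 10 in all, crops included, and the job is handed in when it is done.

```bash
ls; mkdir -p pics
cat > h.py <<'E'
import numpy as np, cv2
from plant import observe, grab_frame, robot, finder
def K(f):
    h=f["pixels"].shape[0]; return h/2/np.tan(np.radians(f["fov_y"])/2)
def p2w(f,rc,d=None):
    r,c=rc; 
    if d is None:
        w=f["depth"][int(r)-2:int(r)+3,int(c)-2:int(c)+3]; w=w[w>0]; d=np.median(w) if w.size else np.nan
    k=K(f); return (f["pose"]@[(c-f["cx"])*d/k,(r-f["cy"])*d/k,d,1])[:3]
def cloud(f):
    r,c=np.mgrid[:400,:640]; d=f["depth"]; k=K(f)
    P=np.stack([(c-f["cx"])*d/k,(r-f["cy"])*d/k,d],-1)
    return P@f["pose"][:3,:3].T+f["pose"][:3,3]
def w2p(f,p):
    q=np.linalg.inv(f["pose"])@[*p,1]; k=K(f); return [round(q[1]/q[2]*k+f["cy"]),round(q[0]/q[2]*k+f["cx"])]
def save(f,n,box=None,s=1):
    im=f["pixels"][...,::-1]
    if box: im=im[box[0]:box[1],box[2]:box[3]]
    cv2.imwrite("pics/"+n,cv2.resize(im,None,fx=s,fy=s,interpolation=cv2.INTER_CUBIC))
E
python3 - <<'E'
from h import *
np.set_printoptions(precision=3,suppress=True)
for n in("scene","top"):
    f=grab_frame(n); save(f,n+"0.png"); print(n,f["fov_y"],f["pose"])
    for q in["granulator","reject_mid","sound_a_mid","jar_mid","stand_rod"]:
        for o in finder.spot_in(f,q)[:5]: print(q,o["score"],o["pixel"],p2w(f,o["pixel"]))
    for q in["mouth","flap_edge","lock_grip","reject_mid","stand_rod"]:
        for o in finder.spot_point(f,q)[:5]: print("pt",q,o["score"],o["pixel"],p2w(f,o["pixel"]))
s=observe(); print(s["tcp_pos"],s["orientation"],s["clock"])
E
```

```text
pics
scene 50.6626391483846 [[-0.704  0.413 -0.578  1.243]
 [ 0.71   0.43  -0.558  0.788]
 [ 0.018 -0.803 -0.596  0.821]
 [ 0.     0.     0.     1.   ]]
granulator 0.83 [221.8, 221.9] [ 0.754 -0.141 -0.011]
reject_mid 0.73 [238.8, 383.0] [0.553 0.318 0.09 ]
reject_mid 0.7 [141.9, 231.1] [ 0.603 -0.276  0.156]
reject_mid 0.57 [201.7, 383.6] [0.452 0.236 0.114]
sound_a_mid 0.8 [238.2, 381.7] [0.555 0.315 0.091]
jar_mid 0.82 [278.0, 412.1] [0.606 0.449 0.083]
stand_rod 0.9 [247.7, 318.9] [0.635 0.164 0.009]
stand_rod 0.57 [238.3, 430.7] [0.471 0.408 0.098]
pt mouth 0.9 [137.8, 230.1] [ 0.59  -0.301  0.156]
pt flap_edge 0.95 [139.1, 247.8] [ 0.556 -0.25   0.159]
pt lock_grip 0.93 [155.7, 281.8] [ 0.553 -0.082  0.168]
pt reject_mid 0.78 [210.8, 382.5] [0.453 0.237 0.082]
pt reject_mid 0.76 [224.7, 407.5] [0.452 0.323 0.082]
pt stand_rod 0.9 [196.0, 332.2] [0.596 0.173 0.172]
top 52.28182477206737 [[-0.028 -0.996  0.082  0.472]
 [-0.999  0.029  0.012  0.085]
 [-0.015 -0.081 -0.997  1.074]
 [ 0.     0.     0.     1.   ]]
granulator 0.81 [150.1, 453.4] [ 0.643 -0.217  0.16 ]
reject_mid 0.79 [248.2, 226.5] [0.433 0.324 0.057]
reject_mid 0.56 [245.9, 266.0] [0.434 0.233 0.002]
sound_a_mid 0.87 [202.4, 233.9] [0.548 0.306 0.047]
jar_mid 0.96 [191.1, 180.4] [0.574 0.422 0.105]
stand_rod 0.91 [156.5, 286.8] [0.668 0.172 0.012]
pt mouth 0.65 [164.1, 479.0] [ 0.61  -0.273  0.159]
pt flap_edge 0.76 [192.6, 475.1] [ 0.546 -0.26   0.16 ]
pt flap_edge 0.71 [190.5, 182.6] [0.576 0.417 0.105]
pt lock_grip 0.57 [195.2, 399.1] [ 0.544 -0.087  0.175]
pt reject_mid 0.97 [249.2, 266.8] [0.427 0.228 0.019]
pt reject_mid 0.77 [246.3, 230.8] [0.441 0.294 0.139]
pt reject_mid 0.62 [165.4, 478.6] [ 0.607 -0.272  0.159]
pt stand_rod 0.63 [177.9, 282.4] [0.579 0.162 0.259]
[0.149 0.607 0.304] [ 0.12   0.993  0.    -0.   ] 1.1
```

View pics/scene0.png

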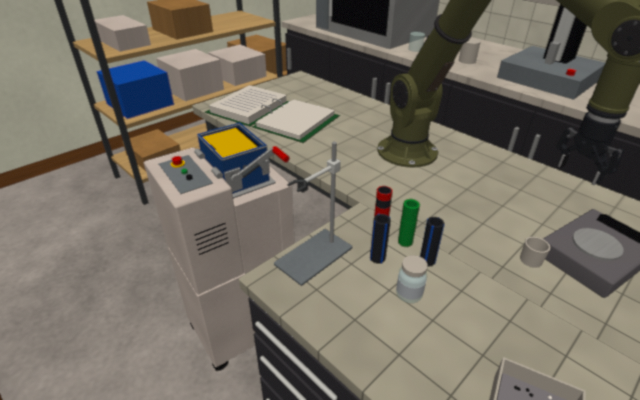

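View pics/top0.png

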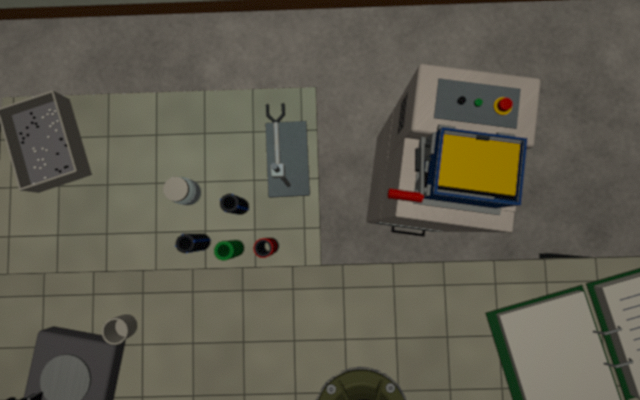

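The scene view shows one red-ringed pipe at (201,383), a green one at (222,409), blue-striped ones at (239,380) and (241,431), and the jar at (278,412). In the top view the red-ringed pipe is at (246,265) and the green one at (249,228). The red grip is at (195,405) and the flap at (164,480). The red-ringed pipe fits the reject, so I'll confirm it in a crop and measure.

Run:
```python
from h import *
np.set_printoptions(precision=3,suppress=True)
F={n:grab_frame(n) for n in("scene","top")}
save(F["scene"],"crop.png",(170,300,340,460),5)
for n,f in F.items():
    P=cloud(f); im=f["pixels"].astype(int); R,G,B=im[...,0],im[...,1],im[...,2]; ok=f["depth"]>0
    m=(R>150)&(G>110)&(B<60)&ok&(abs(P[...,2]-.158)<.02)
    q=P[m]; rect=cv2.minAreaRect(q[:,:2].astype(np.float32)); print(n,"flap",len(q),rect,np.median(q[:,2]), cv2.boxPoints(rect))
    m=(R>110)&(G<60)&(B<60)&ok
    g=P[m&(abs(P[...,1]+.09)<.07)&(P[...,2]>.1)&(P[...,2]<.22)]; rr=cv2.minAreaRect(g[:,:2].astype(np.float32)); print("grip",len(g),rr,g.mean(0),g[:,2].max())
    g=P[m&(abs(P[...,1]-.23)<.07)&(P[...,0]<.52)&(P[...,2]>-.05)]; print("rings",len(g),g.mean(0),g.min(0),g.max(0))
    top=ok&(abs(P[...,2]-.139)<.006)&(P[...,0]>.35)&(P[...,0]<.65)&(P[...,1]>.15)&(P[...,1]<.5)
    k,l,st,c=cv2.connectedComponentsWithStats(top.astype(np.uint8))
    for i in range(1,k):
        if st[i,4]>15: print("top",st[i,4],c[i],cv2.minEnclosingCircle(P[l==i][:,:2].astype(np.float32)))
```

```text
scene flap 841 ((0.608368456363678, -0.27799490094184875), (0.15991172194480896, 0.11653706431388855), 80.5534439086914) 0.15810576153608924 [[ 0.538 -0.347]
 [ 0.653 -0.366]
 [ 0.679 -0.209]
 [ 0.564 -0.19 ]]
grip 106 ((0.5480350255966187, -0.09867975860834122), (0.0754217877984047, 0.019398489966988564), 82.30186462402344) [ 0.551 -0.095  0.169] 0.17669194749451644
rings 157 [0.12  0.242 0.137] [-0.783  0.207  0.063] [0.46  0.289 0.211]
top 113 [384.301 190.743] ((0.43765872716903687, 0.2231190800666809), 0.025175297632813454)
top 127 [411.323 204.15 ] ((0.4332842230796814, 0.31273025274276733), 0.025789739564061165)
top 123 [381.935 219.423] ((0.5411764979362488, 0.30055880546569824), 0.02381054311990738)
top 132 [435.258 222.492] ((0.44894739985466003, 0.40247535705566406), 0.024481020867824554)
top flap 102 ((0.6176725029945374, -0.22205328941345215), (0.06300809979438782, 0.10805570334196091), 80.60147094726562) 0.16004619559626554 [[ 0.559 -0.244]
 [ 0.666 -0.262]
 [ 0.676 -0.2  ]
 [ 0.57  -0.182]]
grip 172 ((0.5463116765022278, -0.10330070555210114), (0.07237499207258224, 0.012813236564397812), 79.42803192138672) [ 0.546 -0.103  0.175] 0.17908924261602033<stdin>:11: RuntimeWarning: Mean of empty slice.
  ret = um.true_divide(
Traceback (most recent call last):
ValueError: zero-size array to reduction operation minimum which has no identity
```

View pics/crop.png

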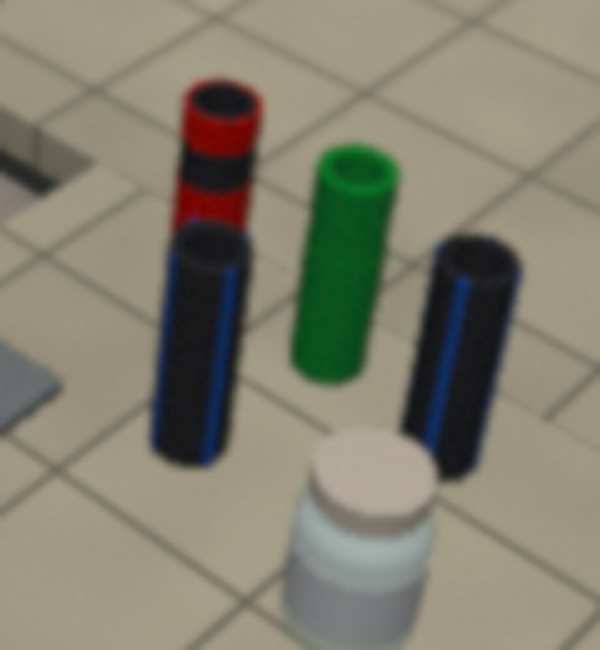

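The crop confirms it: the reject has the red rings (full-frame top about (190,384)), and the green one at (204,411) is the look-alike. Its top is at about (0.438, 0.223). The granulator's yaw is about -9.4° and the grip is at about (0.547, -0.101). I'll turn the tool into the granulator's axes first, then go above the lever.

```bash
python3 -m jog '[[0,0,0,1,255],[0,0,0,1,255],[0,0,0,1,255],[0,0,0,1,255],[0,0,0,1,255],[0,0,0,1,255],[0,0,0,1,255],[0,0,0,1,255],[0,0,0,1,255],[0,0,0,1,255],[0,0,0,1,255],[0,0,0,1,255],[0,0,0,1,255],[0,0,0,1,255],[0,0,0,1,255],[0,0,0,1,255],[0,0,0,1,255],[0,0,0,1,255],[0,0,0,1,255],[0,0,0,1,255]]' 40
python3 -m jog '[[0,0,0,1,255],[0,0,0,0.4,255],[-0.3,0.25,0,0,255],[-0.7,0.56,0,0,255],[-0.7,0.56,0,0,255],[-0.7,0.56,0,0,255],[-0.7,0.56,0,0,255],[-0.7,0.56,0,0,255],[-0.7,0.56,0,0,255],[-0.7,0.56,0,0,255],[-0.7,0.56,0,0,255],[-0.7,0.56,0,0,255],[-0.7,0.56,0,0,255],[-0.7,0.56,0,0,255],[-0.7,0.56,0,0,255],[-0.7,0.56,0,0,255],[-0.7,0.56,0,0,255],[-0.7,0.56,0,0,255],[-0.7,0.56,0,0,255],[-0.4,0.3,0,0,255]]'
```

```text
clock: 3.2
tcp_pos: [0.149, 0.607, 0.3039]
orientation: [0.731, 0.682, -0.0, -0.0]
force: [-0.5, 0.0, -0.1]
grip_width: 0.0001
grasp_force: 0.0
clock: 5.2
tcp_pos: [0.5222, -0.0614, 0.3041]
orientation: [0.763, 0.646, -0.0, 0.001]
force: [-0.4, 0.1, 0.2]
grip_width: 0.0002
grasp_force: 0.0
```

```bash
python3 -m jog '[[-0.35,0.26,0,0,255],[-0.35,0.26,0,0,255],[0,0,0.5,0,255],[0,0,0.2,0,255],[0,0,0,0,255]]'
python3 - <<'E'
from h import *
f=grab_frame("scene"); save(f,"s1.png",(60,260,170,400),3)
s=observe(); t=s["tcp_pos"]; print(w2p(f,[t[0],t[1],t[2]-.073]))
for q in("lock_grip",):
  for o in finder.spot_point(f,q)[:2]: print(q,o["score"],o["pixel"],p2w(f,o["pixel"]))
E
```

```text
clock: 5.7
tcp_pos: [0.5401, -0.0958, 0.2675]
orientation: [0.762, 0.647, -0.001, -0.001]
force: [-1.1, 0.6, 0.1]
grip_width: -0.0001
grasp_force: 0.0
[144, 282]
lock_grip 0.56 [155.3, 283.7] [ 0.55137361 -0.07486907  0.1711981 ]
```

View pics/s1.png

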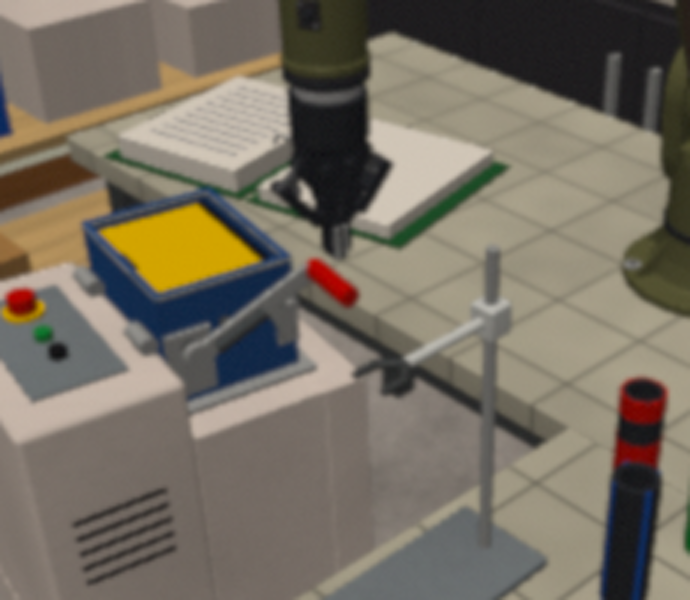

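The picture shows the closed fingertips at full-frame (144,282), straight above the red grip at about (155,283). Pressing down.

```bash
python3 -m jog '[[0,0,0.2,0,255],[0,0,0.15,0,255],[0,0,0.15,0,255],[0,0,0.15,0,255],[0,0,0.15,0,255],[0,0,0.15,0,255],[0,0,0.15,0,255],[0,0,0.15,0,255],[0,0,0.1,0,255],[0,0,0,0,255]]'
python3 -m jog '[[0,0,0.1,0,255],[0,0,0.1,0,255],[0,0,0,0,255]]'
```

```text
clock: 6.8
tcp_pos: [0.5408, -0.0964, 0.2005]
orientation: [0.763, 0.647, -0.0, -0.0]
force: [0.4, 0.3, -0.7]
grip_width: 0.0005
grasp_force: 0.0
clock: 7.1
tcp_pos: [0.5407, -0.0964, 0.1908]
orientation: [0.763, 0.647, -0.0, -0.0]
force: [0.0, -0.0, 0.6]
grip_width: 0.0001
grasp_force: 0.0
```

Run:
```python
from h import *
f=grab_frame("scene"); save(f,"s2.png",(60,260,170,400),3)
s=observe(); t=s["tcp_pos"]; print(w2p(f,[t[0],t[1],t[2]-.073]))
for o in finder.spot_point(f,"lock_grip")[:2]: print(o["score"],o["pixel"],p2w(f,o["pixel"]))
```

```text
[166, 283]
0.63 [168.9, 284.2] [ 0.54400978 -0.08515688  0.11509625]
```

View pics/s2.png

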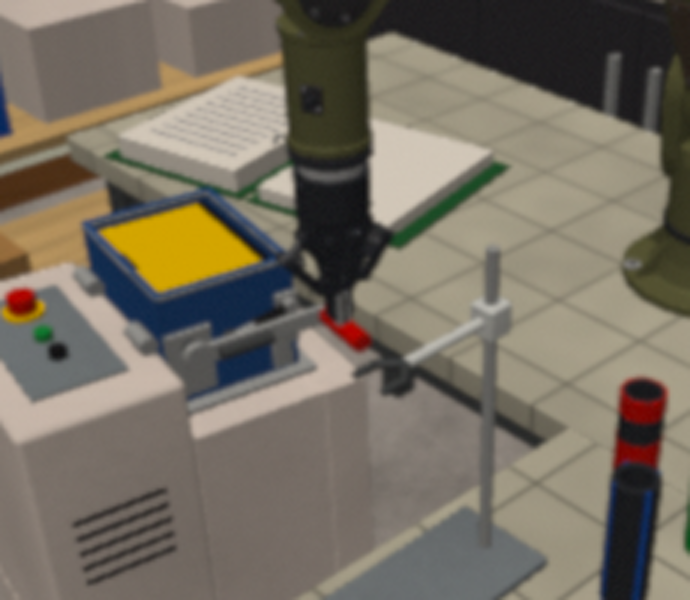

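The lever bar is level now and the red grip is down at (169,284), so it snapped over and is locked. I'll retract and go above the reject.

```bash
python3 -m jog '[[0,0,-0.3,0,255],[0,0,-0.7,0,255],[0,0,-0.7,0,255],[0,0,-0.6,0,255],[0,-0.4,0,0,255],[0,-0.6,0,0,255],[0.2,-0.6,0,0,255],[0.5,-0.6,0,0,255],[0.6,-0.6,0,0,255],[0.7,-0.28,0,0,200],[0.7,0,0,0,100],[0.7,0,0,0,0],[0.7,0,0,0,0],[0.7,0,0,0,0],[0.7,0,0,0,0],[0.3,0,0,0,0],[0.16,0,0,0,0],[0,0,0,0,0],[0,0,0,0,0]]' 50
python3 - <<'E'
from h import *
f=grab_frame("scene"); g=grab_frame("top")
for o in finder.spot_point(f,"lock_grip")[:2]: print(o["score"],o["pixel"],p2w(f,o["pixel"]))
P=cloud(f); m=(f["depth"]>0)&(abs(P[...,2]-.139)<.004)&(abs(P[...,0]-.438)<.04)&(abs(P[...,1]-.223)<.04)
print(m.sum(),cv2.minEnclosingCircle(P[m][:,:2].astype(np.float32)),P[m].min(0),P[m].max(0))
t=observe()["tcp_pos"]; print(t)
save(f,"s3.png",(60,260,260,480),3)
for n in("scene","top"):
  q={"scene":f,"top":g}[n]; print(n,w2p(q,[.438,.223,.14]),w2p(q,[t[0],t[1],.14]))
E
```

```text
clock: 9.1
tcp_pos: [0.4377, 0.2211, 0.3065]
orientation: [0.763, 0.646, -0.0, 0.0]
force: [0.2, -0.3, 0.5]
grip_width: 0.0851
grasp_force: 0.0
0.97 [170.3, 287.4] [ 0.53908871 -0.07589159  0.11207174]
97 ((0.43531534075737, 0.22260525822639465), 0.025885341688990593) [0.41279767 0.19866553 0.13500567] [0.4586629  0.24654499 0.14210624]
[0.43776129 0.22130079 0.30660287]
scene [190, 384] [190, 384]
top [247, 262] [247, 263]
```

View pics/s3.png

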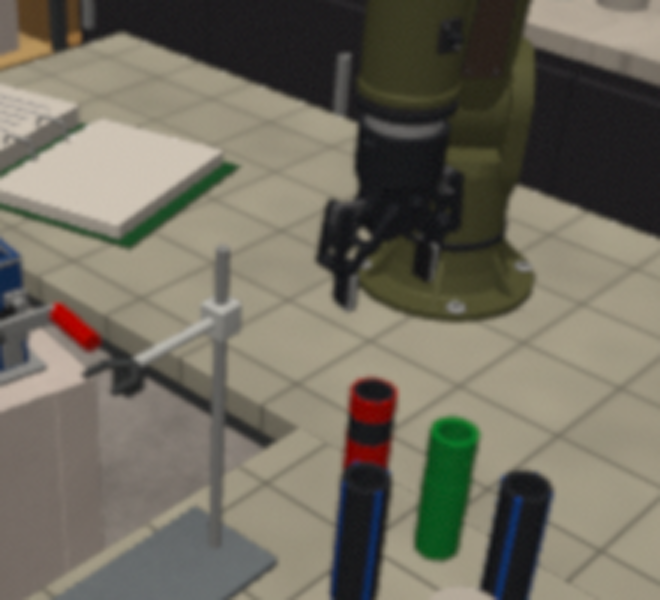

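The lever stays locked at (170,287). The open hand stands over the reject, whose top is at full-frame (190,384), with the neighbours clear. Lower and grip.

```bash
python3 -m jog '[[0,0,0.4,0,0],[0,0,0.5,0,0],[0,0,0.5,0,0],[0,0,0.5,0,0],[0.02,0,0.4,0,0],[0,0,0.3,0,0],[0,0,0.23,0,0],[0,0,0,0,0],[0,0,0,0,255],[0,0,0,0,255],[0,0,0,0,255],[0,0,0,0,255],[0,0,0,0,255],[0,0,0,0,255],[0,0,0,0,255],[0,0,0,0,255]]' 60
python3 -m jog '[[0,0,-0.2,0,255],[0,0,-0.5,0,255],[0,0,-0.7,0,255],[0,0,-0.7,0,255],[0,0,-0.7,0,255],[0,0,-0.5,0,255],[0,0,-0.3,0,255],[0,0,0,0,255],[0,0,0,0,255]]'
```

```text
clock: 10.85
tcp_pos: [0.4378, 0.224, 0.166]
orientation: [0.763, 0.647, 0.001, -0.0]
force: [-2.2, -0.4, 7.5]
grip_width: 0.0443
grasp_force: 59.8
clock: 11.75
tcp_pos: [0.4375, 0.2235, 0.3448]
orientation: [0.763, 0.647, 0.0, -0.0]
force: [0.4, 0.4, -3.3]
grip_width: 0.0441
grasp_force: 61.5
```

```bash
python3 -m jog '[[-0.2,0,-0.3,0,255],[-0.5,0,-0.3,0,255],[-0.6,0,0,0,255],[-0.6,0,0,0,255],[-0.6,0,0,0,255],[-0.6,0,0,0,255],[-0.6,0.1,0,0,255],[-0.6,0.4,0,0,255],[-0.6,0.5,0,0,255],[-0.6,0.5,0,0,255],[-0.6,0.5,0,0,255],[-0.6,0.5,0,0,255],[-0.6,0.5,0,0,255],[-0.6,0.5,0,0,255],[-0.6,0.5,0,0,255],[-0.5,0.5,0,0,255],[-0.29,0.4,0,0,255],[0,0.29,0,0,255],[0,0,0,0,255],[0,0,0,0,255]]'
python3 - <<'E'
from h import *
np.set_printoptions(precision=3,suppress=True)
f=grab_frame("scene"); save(f,"s4.png",(40,240,150,350),3)
P=cloud(f); im=f["pixels"].astype(int); R,G,B=im[...,0],im[...,1],im[...,2]
m=(R>90)&(G<60)&(B<60)&(f["depth"]>0)&(P[...,2]>.19)&(abs(P[...,0]-.6)<.1)&(abs(P[...,1]+.27)<.1)
if m.any(): print(P[m].mean(0),P[m].min(0),P[m].max(0))
t=observe()["tcp_pos"]; R=np.array([[.987,.163],[-.163,.987]])
print("local",R.T@(t[:2]-[.608,-.275]))
E
```

```text
clock: 13.75
tcp_pos: [0.6176, -0.2767, 0.3731]
orientation: [0.763, 0.647, -0.001, -0.001]
force: [-0.3, -0.1, -1.2]
grip_width: 0.044
grasp_force: 61.7
[ 0.626 -0.263  0.295] [ 0.591 -0.284  0.25 ] [ 0.64  -0.253  0.349]
local [ 0.009 -0.   ]
```

View pics/s4.png

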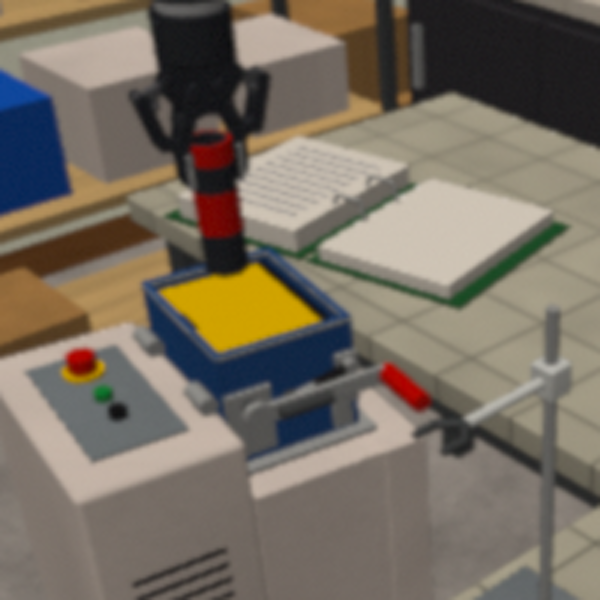

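The picture shows the pipe upright in the grip, its lower end at full-frame (130,227) over the mouth, with the flap shut. I went about 25 mm too far to the rear, so I'll correct that and push down through the flap.

```bash
python3 -m jog '[[0,-0.25,0,0,255],[0,-0.25,0,0,255],[0,0,0.3,0,255],[0,0,0.3,0,255],[0,0,0.2,0,255],[0,0,0.2,0,255],[0,0,0.2,0,255],[0,0,0.2,0,255],[0,0,0.2,0,255],[0,0,0.2,0,255],[0,0,0.2,0,255],[0,0,0.2,0,255],[0,0,0.2,0,255],[0,0,0.2,0,255],[0,0,0.02,0,255],[0,0,0,0,255],[0,0,0,0,255]]'
python3 - <<'E'
from h import *
f=grab_frame("scene"); save(f,"s5.png",(40,240,150,350),3)
E
```

```text
clock: 15.5
tcp_pos: [0.5934, -0.273, 0.2442]
orientation: [0.763, 0.647, -0.0, 0.0]
force: [-0.5, 0.7, -2.1]
grip_width: 0.0442
grasp_force: 61.9
```

View pics/s5.png

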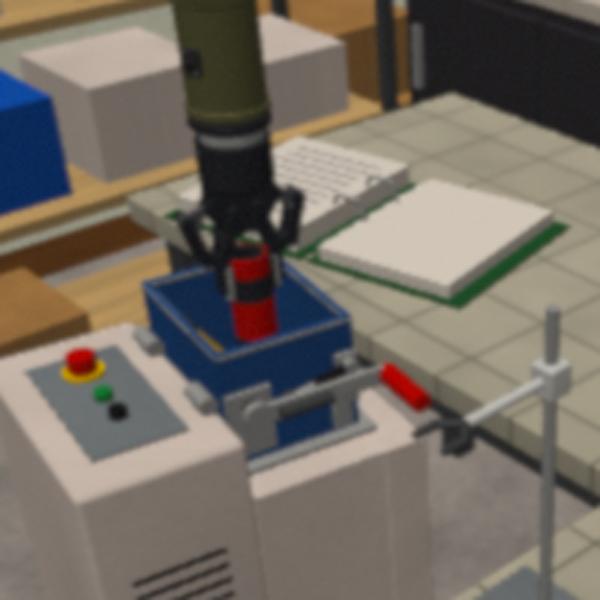

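The flap is open and the pipe is well into the mouth, its middle ring just below the fingers at about (136,235), with its lower end about 80 mm below the flap. I'll go a little deeper, then release.

```bash
python3 -m jog '[[0,0,0.1,0,255],[0,0,0,0,255],[0,0,0,0,80],[0,0,0,0,80],[0,0,0,0,80],[0,0,0,0,80],[0,0,0,0,80],[0,0,0,0,80],[0,0,-0.5,0,80],[0,0,-0.7,0,80],[0,0,-0.7,0,80],[0,0,-0.7,0,80],[0,0,0,0,80],[0,0,0,0,80],[0,0,0,0,80],[0,0,0,0,80],[0,0,0,0,80],[0,0,0,0,80]]'
python3 - <<'E'
from h import *
f=grab_frame("scene"); save(f,"s6.png",(40,290,140,460),2.4)
for o in finder.spot_point(f,"flap_edge")[:2]: print(o["score"],o["pixel"],p2w(f,o["pixel"]))
E
```

```text
clock: 17.35
tcp_pos: [0.5933, -0.2728, 0.3682]
orientation: [0.763, 0.647, -0.0, -0.0]
force: [-0.2, 0.9, -0.9]
grip_width: 0.0587
grasp_force: 0.0
0.96 [138.7, 249.6] [ 0.54676702 -0.25284168  0.15576356]
```

View pics/s6.png

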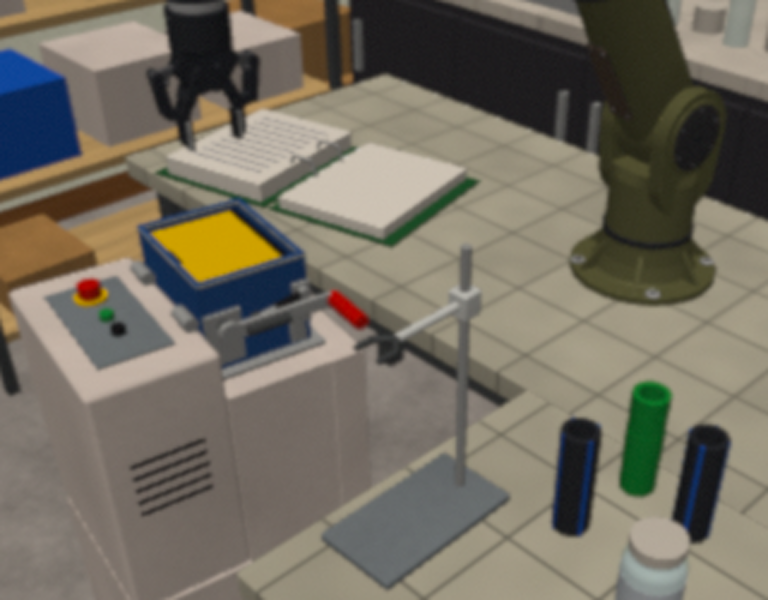

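The pipe has gone down and the flap is shut: its edge is at (139,250), z ≈ 0.156. The lever is locked at (169,285). The stand, both blue-striped pipes and the jar stand where they were, and the hand is clear. Handing in.

```bash
python3 -c "
from plant import robot
print(robot.close_job())"
```

```text
the job is handed in; nothing more can be done
None
```

The job is handed in: the hopper lever is locked down, the red-ringed pipe was pushed more than half its length below the flap before I let it drop, the flap is shut, and the blue-striped pipes, jar and stand were not touched.

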